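# Close a bench clamp with its removable crank

## Task

Take the crank out of the small tray, fit it fully home on the square shaft of the bench clamp and turn it clockwise until the sliding jaw grips the wooden block firmly; feel for the grip and do not crush the wood. Then lift the crank off and stand it back upright on its hub in the tray, leaving the block clamped. Work gently and leave the other things on the bench where they are.

Things in the scene. Friction and masses are not known exactly. Their poses are not given: they have to be found in the camera images.
- crank: Loose steel crank, about 0.28 kg, standing on its flange in the tray at the start. Origin: centre of the underside of its hub; z up, x along its arm to the handle. Foot flange 46 x 46 x 6 mm, hub 32 x 32 mm up to z = 34 mm, arm 20 mm wide, 8 mm thick, at z = 26 to 34 mm, reaching to x = 79 mm
- crank_socket (a point): 1 mm inside the mouth of the crank's square socket, on its axis: socket 15.5 x 15.5 mm, 26 mm deep, open below, its sides parallel to the crank's x and y
- crank_boss (a point): centre of the square steel grip boss on top of the hub, 26 x 26 mm across flats (flats parallel to the crank's x and y), from z = 34 to 74 mm of the crank; this point is on the socket's axis at z = 54 mm. Axes as the crank's
- crank_handle (a point): centre of the upright wooden handle sleeve of the crank, 22 mm diameter, free to spin on its pin, 70 mm from the socket's axis along the crank's x; it spans z = 40 to 92 mm of the crank and this point is at z = 66 mm
- drive_seat (a point): fixed point of the clamp on the axis of its square shaft, on the round steel seat (58 mm diameter, 50 mm above the worktop) on which the crank's hub rests when fully home. Axes as the clamp's. Turning clockwise seen from above closes the jaw 3 mm per radian; it turns at 0.13 N m (2 N at the handle), more if the crank is pressed down, and when let go it holds 40 N of jaw force
- shaft_top (a point): fixed point at the top end of the square shaft, 22 mm above the seat; axes as the clamp's. The shaft is 14 x 14 mm, its top 7 mm tapering to about 9 mm. Its turned angle is not given: look or feel for it (it stands up to 45 degrees either way from the clamp's axes). The crank fits in any of four ways
- clamp: grey bench clamp bolted to the worktop, 92 x 262 mm with four bolted ears to 140 mm wide. Origin on the worktop under the shaft; y runs along the jaws' travel from the shaft to the fixed jaw, z up. Fixed jaw's face at y = 185 mm, jaws 84 mm wide and up to 58 mm high, bed on which the block lies at z = 22 mm, gearbox 72 x 72 mm
- jaw: sliding jaw, moved only by the shaft; sprung wooden face (35 N per mm). Origin: middle of the face's lower edge when not pressed, about y = 116 mm of the clamp (2 mm either way) at the start; closes towards +y of the clamp. Once it bears, the torque rises 0.003 N m per N of jaw force. Firm: 1 to 4 N more at the handle than when turning freely (20 to 90 N of jaw force); 5.5 N more crushes the wood
- wood_block: loose pale turning blank 55 x 60 x 30 mm, lying on the clamp's bed between the jaws with some mm of play; gripped across its 60 mm. Origin at the centre of its underside, y along the 60 mm
- tray_in (a point): centre of the inner floor (6 mm above the worktop) of the fixed wooden tray, 120 x 100 mm outside along its x and y, walls 6 mm thick and 20 mm high
- wood_knob: bystander: cream turned drawer knob, 33 mm diameter, 32 mm high, standing on its stem, origin at the centre of its underside
- chuck_key: bystander: small steel T-shaped chuck key, 55 x 88 x 19 mm, lying, origin in the middle of its underside
- spring_caliper: bystander: steel spring caliper, 79 x 148 x 15 mm, lying flat, origin in the middle of its underside
- finial: bystander: turned wooden finial, 48 mm diameter, 119 mm high, standing, origin at the centre of its underside
Mind the look-alikes: they are no part of the job. What is shaped like the wood_block but purple or turquoise is not meant.

How it is judged:
By the outcome, as a careful person would: the job done as asked, in the order asked, and still so for the second after the job is handed in, with the robot touching nothing.
It also fails if it takes over 72 s, if anything falls off the work surface, if the arm or the gripper's body presses on something with over 40 N, if the wrist force passes 120 N, or if a joint passes its speed limit or range.

## Robot

A 6-joint arm with a two-finger parallel gripper is mounted at the origin on a cart in front of the work surface, level with it; the furniture and walls round the work are solid. World frame = base frame: x ahead of the robot, y to its left, z up, the work surface at z = 0. Lengths are in m, angles in rad, forces in N, time in s.
With the tool pointing down it reaches from about 0.3 to 0.875 m from the base axis. Payload 4.2 kg.
Tool frame: the origin (TCP) lies between the finger pads; the fingertips stand 25 mm ahead of it and the grasp point (between the pads) lies 6 mm ahead of it; z points along the fingers, y is the direction in which the jaws open and shut (so a half turn about z gives the same grasp; the last joint's range is limited). The gripper opens to 85 mm and grips with 20 to 120 N. Pads are 22 mm wide; open, the fingers measure 114 mm over their backs; the gripper's body (76 mm by 85 mm) begins 54 mm behind the grasp point. The pads swing forward as they close: fully open they stand 13 mm farther back than shut.
Start: joints at [1.162, 0.32, 1.565, -0, 1.257, -0.02], TCP at [0.218, 0.532, 0.256] pointing down, gripper open.
Joint ranges: [-3.11, 3.11], [-0.84, 2.01], [0.21, 2.61], [-1.34, 4.49], [0.05, 2.63], [-2.56, 2.56]. Speed limits (rad/s): [2.57, 2.57, 3.14, 3.14, 3.14, 3.14].

## Interface

Orientations are given as a unit quaternion [w, x, y, z].
In Python, from cell import state, capture, job_done gives the robot as it stands.
- The arm moves only by the tool arm_command, never from a script. Its argument "commands" is a list of rows, each a list of 7 numbers: the shift along the tool's x, y, z in mm, then the turn, a rotation vector about the tool's x, y, z in rad, then the opening, from -1 (shut) to 1 (fully open), so that 0 is half open. A call has 1 to 20 rows; each row is the pose to reach, as a shift and turn from the pose commanded when the call began, along the tool's axes at that moment; what a row does not reach only later rows make up. A row lasts 1/12 s, in which the tool goes at most 41.7 mm and 7.16 degrees, less where a joint would pass 70% of its speed; a pose out of reach is approached as far as the arm can. A call with a gripper value outside its range is refused whole. The fingers move at their own pace and stop on an object; "squeeze" is the grip in N (left out, the last holds). Time passes only in rows, so rows that repeat a pose let the fingers close. It gives the time, the measured TCP pose, the force and the opening at its end, in the units of the state.
- state(): the state, without advancing time (a new reading comes with each control period).
- capture(name): name is "side" or "top"; returns a dict with "frame" (480x640x3 uint8, red, green, blue), "K" (3x3 intrinsics, pixels), "extrinsics" (4x4, takes a point from camera to world coordinates). Camera axes: x right, y down, z forward; pixel columns grow to the right and rows downward; lengths in m; the calibration is good to about 2 mm. A picture is of the moment at which its call begins. There is no depth.
- job_done(): hands the job in, once; it reports no verdict.
The state is a dict: "t": time; "q": joint angles; "joint_velocities": joint speeds; "tau": joint torques, N m; "tcp_pos": TCP position; "ee_rot": TCP orientation; "wrist_force": force on the tool from outside, world axes, zero at the start; "ft_torque": the same for the moment, N m; "width": finger opening in m.
Only numpy, scipy, OpenCV 4.12 (cv2) and the standard library are available. Lean on these libraries where they do the work, as an engineer would, in place of code of your own. Each camera call takes 0.05 s, during which the arm holds its last target.

## Working session

There is one attempt and no reset: what is moved stays moved. The work goes in short steps, Python scripts to look and compute and a tool call to move; the robot and the scene stay as the last step left them, time stands still between calls to the robot, and variables do not carry over. Pictures are saved under pics/ and viewed, and the job is handed in when it is done.

Besides the shell and the picture viewer there is one more tool, called as name(argument=value, ...) on one line, values as JSON. arm_command: Moves the arm, as the interface text tells. Its arguments: {"type":"object","properties":{"commands":{"type":"array"},"squeeze":{"type":"number"}},"required":["commands"]}

```bash
ls; mkdir -p pics
python3 - <<'E'
from cell import state,capture
import cv2,numpy as np
s=state();print(s)
for n in("top","side"):
    c=capture(n);cv2.imwrite(f"pics/{n}0.png",c["frame"][:,:,::-1]);print(n,c["K"].tolist(),np.round(c["extrinsics"],4).tolist())
    np.savez(f"{n}0.npz",**c)
E
```

```text
pics
{'t': 0.0, 'q': array([ 1.16202947e+00,  3.20317559e-01,  1.56566068e+00,  4.32335941e-06,
        1.25739486e+00, -1.99695131e-02]), 'joint_velocities': array([ 6.44660690e-04,  2.03781109e-03, -3.28763639e-05, -1.97934638e-03,
        6.08724194e-04,  1.05590826e-04]), 'tau': array([ 2.59908367e-03, -4.15525603e+01, -2.34168220e+01,  1.40979887e-04,
        8.16039392e-03, -2.29464524e-05]), 'tcp_pos': array([0.21778302, 0.5317059 , 0.2554746 ]), 'ee_rot': array([-1.91385410e-04,  1.93177150e-01,  9.81163491e-01, -8.69406729e-04]), 'wrist_force': array([ 0.42611744, -0.07160545, -0.43180578]), 'ft_torque': array([-0.02165296, -0.09125281, -0.04708005]), 'width': 0.08530095695432724}
top [[456.5351274740909, 0.0, 324.54548972519166], [0.0, 456.5351274740909, 240.601524083398], [0.0, 0.0, 1.0]] [[-0.025, -0.9917, 0.1265, 0.4667], [-0.9996, 0.0231, -0.0161, -0.066], [0.013, -0.1268, -0.9918, 1.0625], [0.0, 0.0, 0.0, 1.0]]
side [[540.5227206750512, 0.0, 317.6425273474617], [0.0, 540.5227206750512, 245.78124278129806], [0.0, 0.0, 1.0]] [[0.8706, -0.2072, 0.4462, -0.0427], [-0.4914, -0.3249, 0.808, -1.1963], [-0.0225, -0.9228, -0.3847, 0.6103], [0.0, 0.0, 0.0, 1.0]]
```

View pics/top0.png

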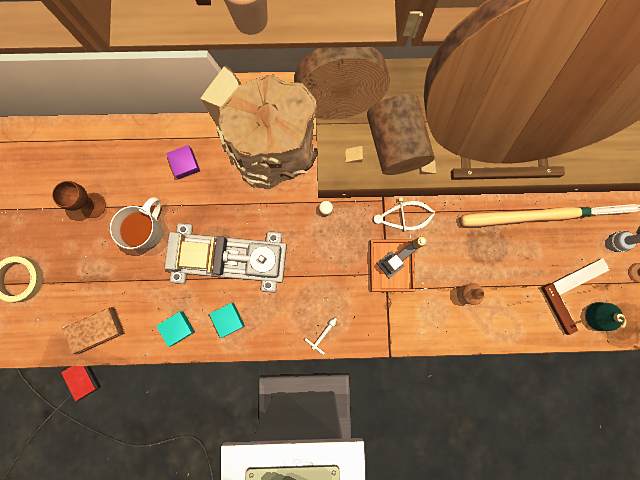

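View pics/side0.png

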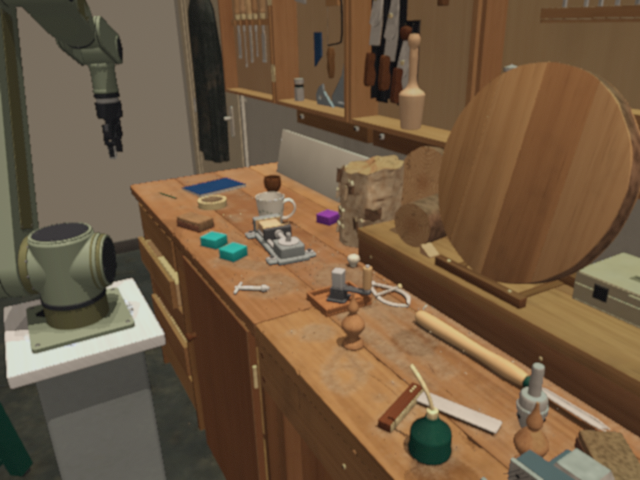

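The top view shows the tray and crank near (395,262), the clamp near (225,257) with its shaft seat at (263,260), the knob at (326,209), the caliper at (403,215), the chuck key at (322,336) and the finial at (470,294). I'll zoom in on the crank and clamp.

Run:
```python
import cv2
t=cv2.imread("pics/top0.png");s=cv2.imread("pics/side0.png")
a=cv2.resize(t[225:305,355:435],(400,400),interpolation=cv2.INTER_CUBIC)
b=cv2.resize(t[220:300,230:310],(400,400),interpolation=cv2.INTER_CUBIC)
cv2.imwrite("pics/z1.png",cv2.hconcat([a,b]))
cv2.imwrite("pics/z2.png",cv2.resize(t[215:300,160:295],(800,504),interpolation=cv2.INTER_CUBIC))
cv2.imwrite("pics/z3.png",cv2.resize(s[205:325,240:400],(800,600),interpolation=cv2.INTER_CUBIC))
```

```text
(no output)
```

View pics/z1.png

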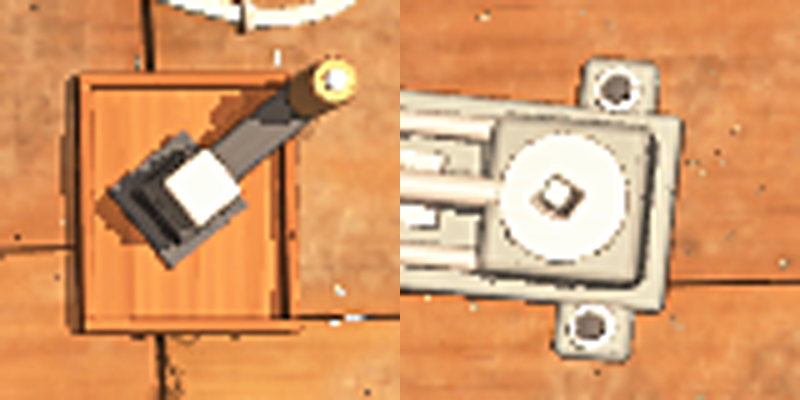

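View pics/z2.png

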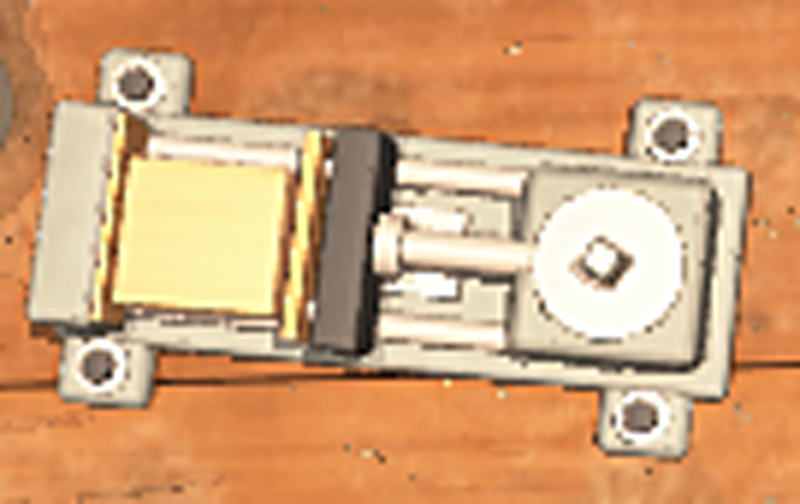

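View pics/z3.png

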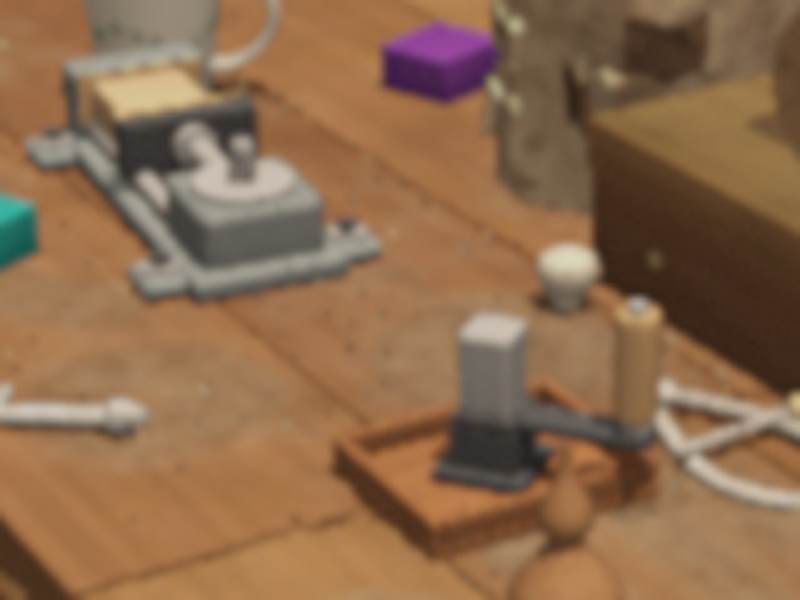

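```bash
cat > h.py <<'E'
import numpy as np,cv2
def ray(c,u,v,z):
    K,E=c["K"],c["extrinsics"]
    d=E[:3,:3]@np.linalg.inv(K)@np.array([u,v,1.]);o=E[:3,3]
    return o+d*(z-o[2])/d[2]
def proj(c,p):
    K,E=c["K"],c["extrinsics"]
    q=K@(E[:3,:3].T@(np.array(p)-E[:3,3]));return q[:2]/q[2]
E
python3 - <<'E'
from h import *
c=np.load("top0.npz");f=c["frame"].astype(int)
mn=f.min(2)
def blob(roi,thr,mode=None):
    x0,y0,x1,y1=roi
    m=((mn[y0:y1,x0:x1]>thr)).astype(np.uint8)
    n,l,s,ce=cv2.connectedComponentsWithStats(m)
    for i in range(1,n):
        if s[i,4]>15: 
            pts=np.argwhere(l==i)[:,::-1].astype(np.float32)+[x0,y0]
            print(i,s[i],ce[i]+[x0,y0],cv2.minAreaRect(pts.astype(np.float32)))
print("boss");blob((385,248,410,275),200)
print("handle");blob((412,230,432,250),200)
print("seat");blob((245,240,285,280),225)
print(mn[252:268,256:272])
print(mn[252:275,386:406])
E
```

```text
boss
1 [  3   7  15  15 119] [395.19327731 261.76470588] ((395.20489501953125, 261.7458801269531), (10.883134841918945, 10.627062797546387), 50.194427490234375)
handle
seat
3 [  5   7  25  25 437] [262.35469108 258.90846682] ((262.0, 259.0), (24.0, 24.0), 90.0)
[[236 237 237 237 238 240 240 240 240 240 240 241 241 241 241 244]
 [238 237 238 240 242 244 243 241 240 240 239 239 240 241 241 242]
 [241 241 242 246 253 206 239 248 245 243 243 242 242 243 243 244]
 [241 242 248 254 136  86 161 244 239 247 244 243 243 243 243 243]
 [239 245 252 116 226 230 140 113 209 245 251 246 244 244 242 243]
 [244 252 221 158 249 249 254 197 104 170 247 249 244 243 243 244]
 [255 178 138 255 249 245 255 255  73  78 120 254 246 242 242 242]
 [173 133 105 238 255 253 255 165  85  62 112 255 248 245 245 245]
 [158 163 102  77 188 255 213  98  62  91 208 252 245 244 245 244]
 [251 165 166  80  72 154  97  64  57 212 255 248 244 243 244 244]
 [247 252 163 163 170  82  61  40 166 255 252 247 245 245 244 244]
 [240 244 245 253 162 157 125 120 255 251 245 244 244 245 246 246]
 [241 242 244 247 247 253 255 251 
[... 1490 characters left out ...]
 120 122
  102  76]
 [ 33  71  73  67  64  52 124 244 255 255 255 249 123  45 113 123 113  93
   76  75]
 [ 40  39  75  59  65  61  51 169 255 255 243  91 113 117 127 104  84  82
   74  76]
 [ 28  31  45  75  59  64  56  59 187 217  91 104 127 127  86  81  83  84
   78  75]
 [ 61  28  27  50  75  55  58  74  83  82  88 117 125 101  82  83  84  84
   78  77]
 [ 74  38  26  26  56 111 107  93  61 115 127 125  94  83  84  84  85  85
   77  77]
 [ 76  72  39  23  26  88  93  92 122 124 113  85  82  84  84  85  85  86
   78  77]
 [ 75  74  69  63  12  79 100 123 128  98  84  83  84  84  85  85  86  85
   79  76]
 [ 56  69  62 127  98 126 125 128 102  83  83  84  85  85  85  85  85  86
   78  77]]
```

Run:
```python
from h import *
c=np.load("top0.npz");g=c["frame"].min(2)
def up(roi,k=8):
    x0,y0,x1,y1=roi;p=g[y0:y1,x0:x1]
    return cv2.resize(p,None,fx=k,fy=k,interpolation=cv2.INTER_LINEAR),(lambda q:(np.array(q,float)+.5)/k-.5+[x0,y0])
def biggest(m):
    cs,_=cv2.findContours(m.astype(np.uint8),cv2.RETR_EXTERNAL,cv2.CHAIN_APPROX_NONE);return max(cs,key=cv2.contourArea)[:,0]
def rect(roi,thr,z,lo=False):
    u,f=up(roi);ct=biggest(u<thr if lo else u>thr)
    w=np.array([ray(c,*p,z)[:2] for p in f(ct)])
    r=cv2.minAreaRect((w*1000).astype(np.float32));M=cv2.moments((w*1e3).astype(np.float32).reshape(-1,1,2))
    print(r,"cent",M["m10"]/M["m00"],M["m01"]/M["m00"]);return w
rect((386,252,406,274),160,.080)
print("seat");
u,f=up((245,240,285,282));ct=biggest(u>215)
w=np.array([ray(c,*p,.05)[:2] for p in f(ct)])*1e3
print(cv2.fitEllipse(w.astype(np.float32)),cv2.minEnclosingCircle(w.astype(np.float32)))
print("shaft top");rect((258,255,265,262),195,.072)
print("shaft all");rect((252,250,272,270),200,.061,True)
print("handle pin",ray(c,421.6,240.6,.098))
# bolts, ears
P=[(135,85),(670,133),(100,365),(640,415)]
B=[ray(c,160+(x+.5)/(800/135)-.5,215+(y+.5)/(504/85)-.5,.014)[:2]*1e3 for x,y in P];print(np.round(B,1))
for i,j in((0,1),(2,3)):d=B[i]-B[j];print(np.degrees(np.arctan2(d[1],d[0])))
d=B[0]-B[2];print(np.degrees(np.arctan2(d[1],d[0])))
```

```text
((542.3040771484375, -233.64414978027344), (24.63762092590332, 24.894317626953125), 36.89667510986328) cent 542.1783795510713 -233.49466301342653
seat
((558.1302490234375, 57.02913284301758), (54.94086456298828, 55.12517166137695), 68.1773681640625) ((557.79833984375, 57.286434173583984), 28.693721771240234)
shaft top
((558.1174926757812, 57.2298583984375), (9.411187171936035, 8.76043701171875), 55.120849609375) cent 557.9872331145605 57.10268190881723
shaft all
((556.636962890625, 58.056678771972656), (19.277082443237305, 19.453441619873047), 50.8729133605957) cent 556.716449523554 57.76926980861684
handle pin [ 0.58490486 -0.28893556  0.098     ]
[[635.3 245.2]
 [611.6  36.8]
 [526.5 257. ]
 [502.3  49.5]]
83.49967207768196
83.32739324557603
-6.2200968871222635
```

Run:
```python
from h import *
c=np.load("top0.npz");s=np.load("side0.npz")
f=c["frame"][248:270,250:274,::-1];a=cv2.resize(f,None,fx=25,fy=25,interpolation=cv2.INTER_NEAREST)
# overlay predicted squares
def sq(cx,cy,h,z,deg):
    t=np.radians(deg+np.array([45,135,225,315]));r=h*2**.5/2
    return np.array([proj(c,(cx+r*np.cos(k),cy+r*np.sin(k),z)) for k in t])
b=a.copy()
for h,z,col in((.009,.072,(0,0,255)),(.014,.065,(0,180,0)),(.014,.05,(255,0,0))):
    p=((sq(.558,.057,h,z,55)-[250,248]+.5)*25).astype(np.int32);cv2.polylines(b,[p],True,col,1)
cv2.imwrite("pics/z4.png",b)
for p in((.5422,-.2335,.08),(.5849,-.2889,.098),(.558,.057,.072),(.558,.057,.05)):print(proj(s,p))
x=s["frame"][225:260,270:310,::-1];x1=cv2.resize(x,(400,350),interpolation=cv2.INTER_CUBIC)
y=s["frame"][260:305,325:375,::-1];y1=cv2.resize(y,(389,350),interpolation=cv2.INTER_CUBIC)
for im,o,sc,pts in((x1,(270,225),10,[(.558,.057,.072),(.558,.057,.05)]),(y1,(325,260),389/50,[(.5422,-.2335,.08),(.5849,-.2889,.098),(.5422,-.2335,.04)])):
    for p in pts:
        q=((proj(s,p)-o+.5)*sc).astype(int);cv2.circle(im,tuple(int(v) for v in q),3,(0,0,255),-1)
cv2.imwrite("pics/z5.png",cv2.hconcat([x1,y1]))
```

```text
[338.49036282 269.85250814]
[367.63331235 267.17083176]
[288.25551169 233.09528433]
[288.60015944 240.50064779]
```

View pics/z4.png

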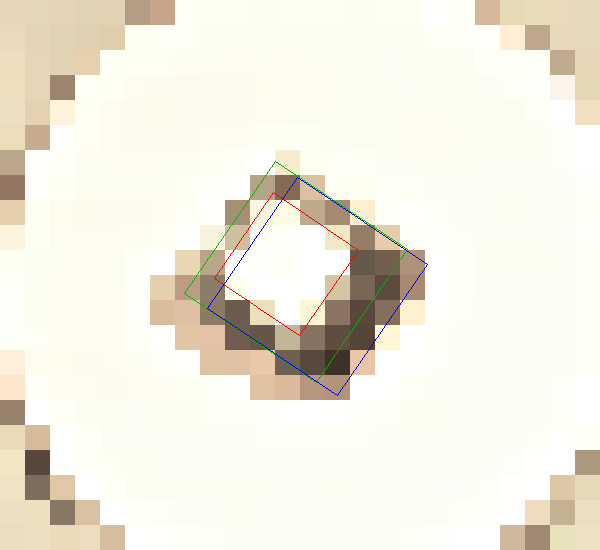

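View pics/z5.png

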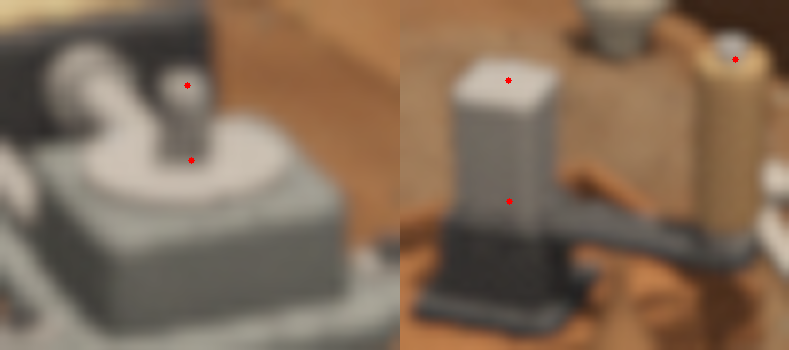

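```bash
cat >> h.py <<'E'
from scipy.spatial.transform import Rotation as Ro
def tool(s):
    q=s["ee_rot"];return Ro.from_quat([q[1],q[2],q[3],q[0]])
def plan(s,x,y,z,th):
    R=tool(s);d=R.inv().apply(np.array([x,y,z])-s["tcp_pos"])*1e3
    t=np.radians(th);Y=np.array([np.cos(t),np.sin(t),0]);Z=np.array([0,0,-1.]);X=np.cross(Y,Z)
    T=Ro.from_matrix(np.array([X,Y,Z]).T)
    return np.round(d,1),np.round((R.inv()*T).as_rotvec(),4)
def st(s):
    R=tool(s).as_matrix();print("t",round(s["t"],2),"tcp",np.round(s["tcp_pos"]*1e3,1),"th",round(np.degrees(np.arctan2(R[1,1],R[0,1])),1),"tilt",np.round(R[:2,2],4),"F",np.round(s["wrist_force"],1),"T",np.round(s["ft_torque"],3),"w",round(s["width"]*1e3,1),"q",np.round(s["q"],2))
E
python3 -c "
from h import *;from cell import state
s=state();st(s);print(plan(s,.5422,-.2335,.2,37.3))"
```

```text
t 0.1 tcp [217.8 531.7 255.6] th 67.7 tilt [-0.0006 -0.0015] F [-0.2  0.2 -0.5] T [ 0.004 -0.005 -0.03 ] w 85.3 q [ 1.16  0.32  1.57 -0.    1.26 -0.02]
(array([-590.2, -585.1,   56.5]), array([-1.60e-03,  4.00e-04,  5.31e-01]))
```

arm_command(commands=[[-590,-585,56,0,0,0.53,0.3],[-590,-585,56,0,0,0.53,0.3],[-590,-585,56,0,0,0.53,0.3],[-590,-585,56,0,0,0.53,0.3],[-590,-585,56,0,0,0.53,0.3],[-590,-585,56,0,0,0.53,0.3],[-590,-585,56,0,0,0.53,0.3],[-590,-585,56,0,0,0.53,0.3],[-590,-585,56,0,0,0.53,0.3],[-590,-585,56,0,0,0.53,0.3],[-590,-585,56,0,0,0.53,0.3],[-590,-585,56,0,0,0.53,0.3],[-590,-585,56,0,0,0.53,0.3],[-590,-585,56,0,0,0.53,0.3],[-590,-585,56,0,0,0.53,0.3],[-590,-585,56,0,0,0.53,0.3],[-590,-585,56,0,0,0.53,0.3],[-590,-585,56,0,0,0.53,0.3],[-590,-585,56,0,0,0.53,0.3],[-590,-585,56,0,0,0.53,0.3]], squeeze=40)

```text
t: 1.77
tcp_pos: [0.5423, -0.235, 0.1997]
ee_rot: [-0.0, 0.444, 0.896, 0.0]
wrist_force: [0.1, -0.3, 0.0]
width: 0.0553
```

arm_command(commands=[[0,0,0,0,0,0,0.3],[0,0,0,0,0,0,0.3]])

```text
t: 1.93
tcp_pos: [0.5421, -0.2345, 0.199]
ee_rot: [-0.001, 0.445, 0.896, 0.0]
wrist_force: [-0.5, -0.4, -0.1]
width: 0.0555
```

```bash
python3 -c "
from h import *;from cell import state
s=state();st(s);print(plan(s,.5422,-.2335,.070,37.3))"
```

```text
t 1.93 tcp [ 542.1 -234.5  199. ] th 37.2 tilt [-0.0018  0.0011] F [-0.5 -0.4 -0.1] T [0.021 0.05  0.007] w 55.5 q [-0.43  0.39  1.61  0.    1.14 -1.08]
(array([  0.5,   0.7, 129. ]), array([-0.0007, -0.002 , -0.002 ]))
```

arm_command(commands=[[0.5,0.7,20,0,0,0,0.3],[0.5,0.7,45,0,0,0,0.3],[0.5,0.7,70,0,0,0,0.3],[0.5,0.7,85,0,0,0,0.3],[0.5,0.7,95,0,0,0,0.3],[0.5,0.7,102,0,0,0,0.3],[0.5,0.7,109,0,0,0,0.3],[0.5,0.7,116,0,0,0,0.3],[0.5,0.7,123,0,0,0,0.3],[0.5,0.7,129,0,0,0,0.3],[0.5,0.7,129,0,0,0,0.3]])

```text
t: 2.85
tcp_pos: [0.5419, -0.2318, 0.0702]
ee_rot: [-0.001, 0.443, 0.896, 0.0]
wrist_force: [0.2, 0.5, 0.0]
width: 0.0556
```

```bash
python3 -c "
from h import *;from cell import state,capture
s=state();st(s)
c=capture('side');f=c['frame'][:,:,::-1];cv2.imwrite('pics/s1.png',cv2.resize(f[200:320,280:440],(800,600),interpolation=cv2.INTER_CUBIC))"
```

```text
t 2.85 tcp [ 541.9 -231.8   70.2] th 37.4 tilt [-0.0016  0.0008] F [0.2 0.5 0. ] T [ 0.054 -0.012 -0.007] w 55.6 q [-0.42  0.51  1.77  0.    0.86 -1.08]
```

View pics/s1.png

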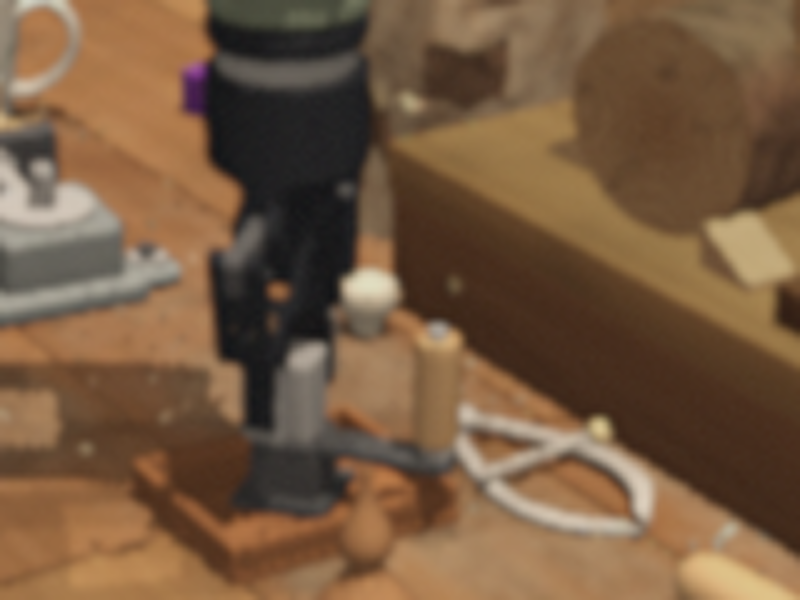

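arm_command(commands=[[0,0,0,0,0,0,0.3],[0,0,0,0,0,0,0.3],[0,0,0,0,0,0,0.3]])

```text
t: 3.15
tcp_pos: [0.5427, -0.2322, 0.0717]
ee_rot: [0.0, 0.443, 0.896, 0.0]
wrist_force: [-0.8, 0.0, 0.9]
width: 0.0558
```

arm_command(commands=[[-0.7,-0.3,0,0,0,0,0.1],[-0.7,-0.3,0,0,0,0,-0.1],[-0.7,-0.3,0,0,0,0,-0.3],[-0.7,-0.3,0,0,0,0,-0.5],[-0.7,-0.3,0,0,0,0,-0.6],[-0.7,-0.3,0,0,0,0,-0.6],[-0.7,-0.3,0,0,0,0,-0.6],[-0.7,-0.3,0,0,0,0,-0.6]], squeeze=60)

```text
t: 3.82
tcp_pos: [0.5426, -0.2329, 0.0716]
ee_rot: [0.0, 0.443, 0.896, -0.0]
wrist_force: [-1.2, -0.7, 3.2]
width: 0.0254
```

```bash
python3 -c "
from h import *;from cell import state
st(state())"
```

```text
t 3.82 tcp [ 542.6 -232.9   71.6] th 37.4 tilt [ 0.0002 -0.0002] F [-1.2 -0.7  3.2] T [-0.138  0.202  0.015] w 25.4 q [-0.42  0.51  1.77 -0.    0.86 -1.08]
```

arm_command(commands=[[0,0,-4,0,0,0,-0.8],[0,0,-10,0,0,0,-0.8],[0,0,-20,0,0,0,-0.8],[0,0,-35,0,0,0,-0.8],[0,0,-55,0,0,0,-0.8],[0,0,-75,0,0,0,-0.8],[0,0,-95,0,0,0,-0.8],[0,0,-105,0,0,0,-0.8],[0,0,-110,0,0,0,-0.8],[0,0,-110,0,0,0,-0.8],[0,0,-110,0,0,0,-0.8]])

```text
t: 4.73
tcp_pos: [0.5421, -0.2326, 0.1806]
ee_rot: [-0.001, 0.443, 0.896, 0.0]
wrist_force: [-0.5, 0.3, -3.7]
width: 0.0251
```

```bash
python3 -c "
from h import *;from cell import state,capture
s=state();st(s);print(plan(s,.558,.057,.181,143))
c=capture('side');f=c['frame'][:,:,::-1];cv2.imwrite('pics/s2.png',cv2.resize(f[160:280,280:440],(800,600),interpolation=cv2.INTER_CUBIC))"
```

```text
t 4.73 tcp [ 542.1 -232.6  180.6] th 37.4 tilt [-0.0013  0.0007] F [-0.5  0.3 -3.7] T [ 0.009  0.03  -0.008] w 25.1 q [-0.42  0.4   1.64  0.    1.1  -1.08]
(array([220.5, 188.3,  -0.3]), array([ 8.0000e-04, -1.5000e-03, -1.8438e+00]))
```

View pics/s2.png

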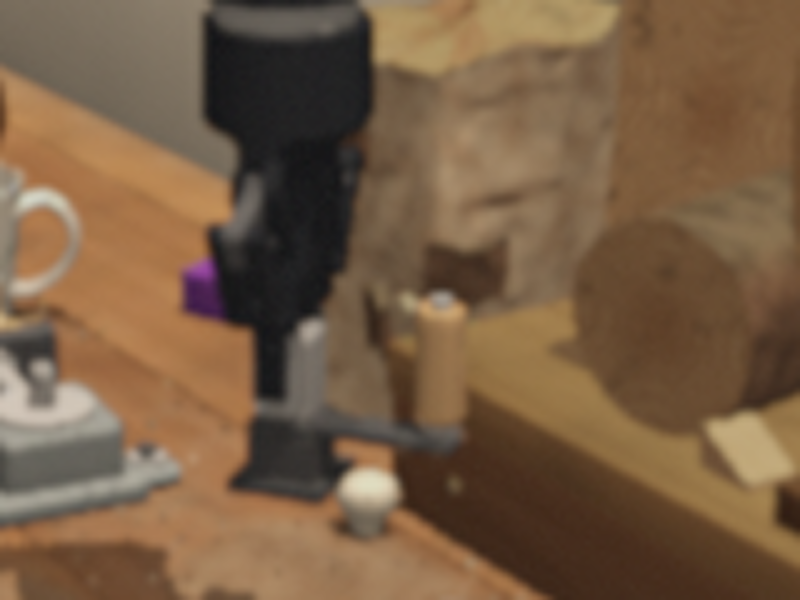

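arm_command(commands=[[220,188,0,0,0,-1.84,-0.8],[220,188,0,0,0,-1.84,-0.8],[220,188,0,0,0,-1.84,-0.8],[220,188,0,0,0,-1.84,-0.8],[220,188,0,0,0,-1.84,-0.8],[220,188,0,0,0,-1.84,-0.8],[220,188,0,0,0,-1.84,-0.8],[220,188,0,0,0,-1.84,-0.8],[220,188,0,0,0,-1.84,-0.8],[220,188,0,0,0,-1.84,-0.8],[220,188,0,0,0,-1.84,-0.8],[220,188,0,0,0,-1.84,-0.8],[220,188,0,0,0,-1.84,-0.8],[220,188,0,0,0,-1.84,-0.8],[220,188,0,0,0,-1.84,-0.8],[220,188,0,0,0,-1.84,-0.8],[220,188,0,0,0,-1.84,-0.8],[220,188,0,0,0,-1.84,-0.8],[220,188,0,0,0,-1.84,-0.8],[220,188,0,0,0,-1.84,-0.8]])

```text
t: 6.45
tcp_pos: [0.5585, 0.0561, 0.1811]
ee_rot: [-0.0, -0.444, 0.896, 0.0]
wrist_force: [0.1, 0.4, -2.6]
width: 0.0254
```

arm_command(commands=[[0,0,0,0,0,0,-0.8],[0,0,0,0,0,0,-0.8],[0,0,0,0,0,0,-0.8]])

```text
t: 6.7
tcp_pos: [0.5586, 0.0561, 0.1814]
ee_rot: [0.0, -0.444, 0.896, 0.0]
wrist_force: [0.2, -0.2, -1.8]
width: 0.0252
```

```bash
python3 -c "
from h import *;from cell import state,capture
s=state();st(s);print(plan(s,.558,.057,.145,143))
c=capture('side');f=c['frame'][:,:,::-1];cv2.imwrite('pics/s3.png',cv2.resize(f[160:280,220:380],(800,600),interpolation=cv2.INTER_CUBIC))
np.savez('side3.npz',**c)
c=capture('top');np.savez('top3.npz',**c);f=c['frame'][:,:,::-1];cv2.imwrite('pics/t3.png',cv2.resize(f[200:320,180:340],(800,600),interpolation=cv2.INTER_CUBIC))
"
```

```text
t 6.7 tcp [558.6  56.1 181.4] th 142.8 tilt [0.0001 0.0001] F [ 0.2 -0.2 -1.8] T [-0.006  0.016  0.   ] w 25.2 q [ 0.08  0.36  1.71  0.    1.08 -2.41]
(array([-0.4,  1. , 36.4]), array([-0.0001,  0.0001, -0.0041]))
```

View pics/s3.png

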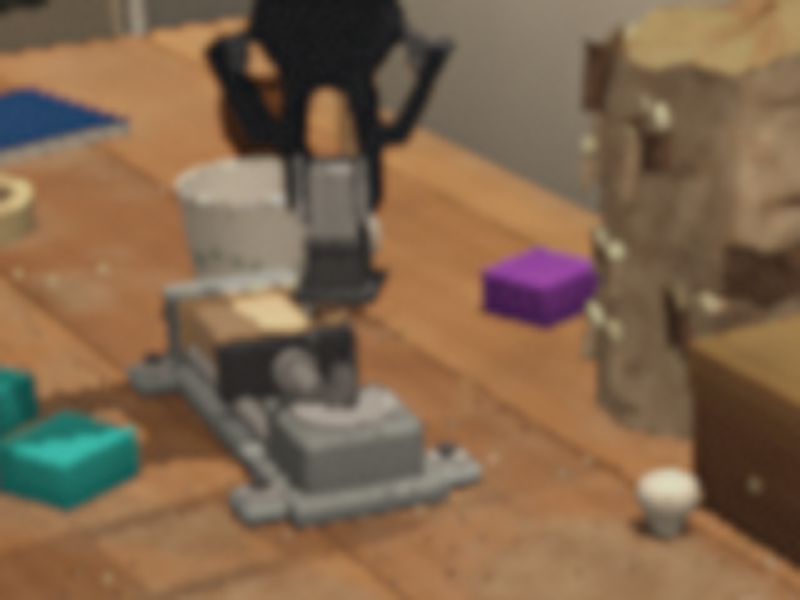

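View pics/t3.png

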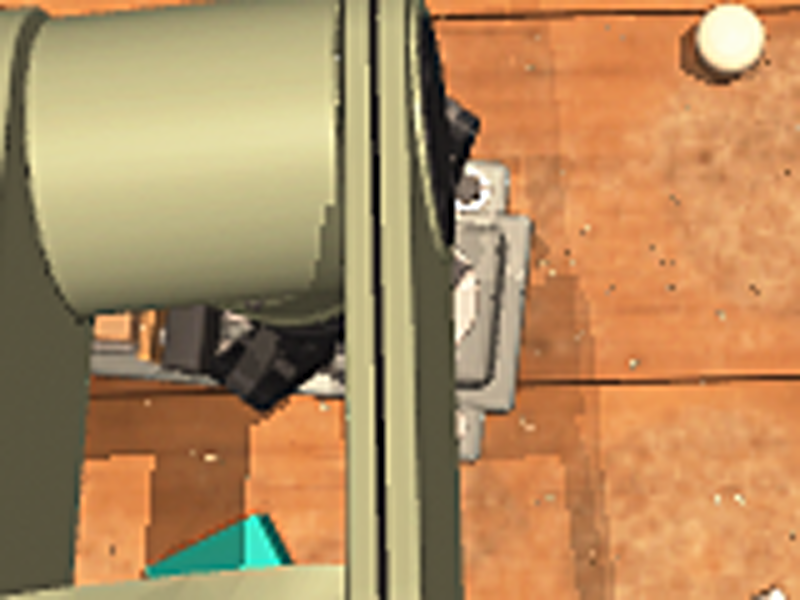

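arm_command(commands=[[-0.3,0.5,10,0,0,0,-0.8],[-0.3,0.5,22,0,0,0,-0.8],[-0.3,0.5,32,0,0,0,-0.8],[-0.3,0.5,38,0,0,0,-0.8],[-0.3,0.5,41,0,0,0,-0.8],[-0.3,0.5,41,0,0,0,-0.8],[-0.3,0.5,41,0,0,0,-0.8]])

```text
t: 7.38
tcp_pos: [0.5586, 0.0567, 0.1403]
ee_rot: [0.0, -0.444, 0.896, 0.0]
wrist_force: [0.5, -0.1, -2.7]
width: 0.0254
```

arm_command(commands=[[0,0,1.5,0,0,0,-0.8],[0,0,3,0,0,0,-0.8],[0,0,4.5,0,0,0,-0.8],[0,0,6,0,0,0,-0.8],[0,0,6,0,0,0,-0.8]])

```text
t: 7.8
tcp_pos: [0.5582, 0.0567, 0.1341]
ee_rot: [-0.0, -0.444, 0.896, 0.0]
wrist_force: [-1.0, 0.1, -2.7]
width: 0.0251
```

```bash
python3 -c "
from h import *;from cell import state,capture
s=state();st(s)
c=capture('side');f=c['frame'][:,:,::-1];cv2.imwrite('pics/s4.png',cv2.resize(f[190:280,240:360],(800,600),interpolation=cv2.INTER_CUBIC))
"
```

```text
t 7.8 tcp [558.2  56.7 134.1] th 142.8 tilt [-0.0004  0.0001] F [-1.   0.1 -2.7] T [-0.054  0.028  0.02 ] w 25.1 q [ 0.08  0.4   1.77  0.    0.97 -2.41]
```

View pics/s4.png

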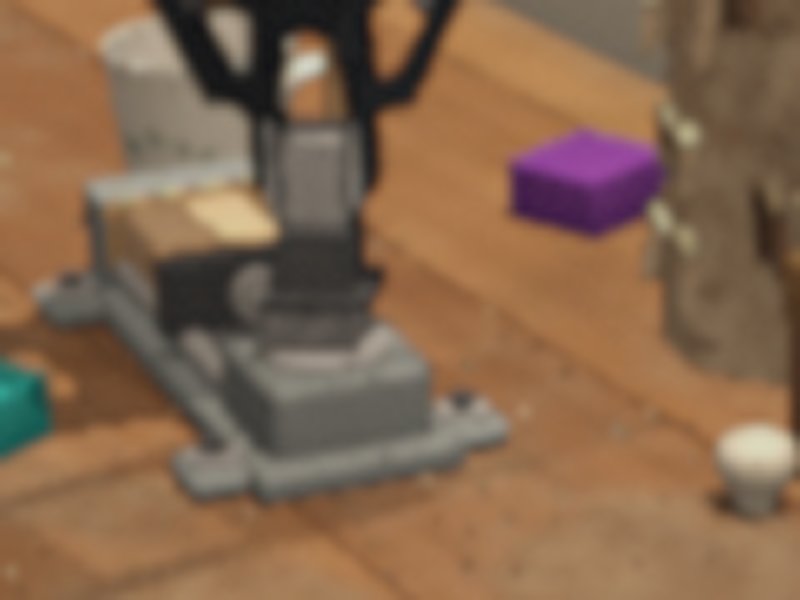

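arm_command(commands=[[0,0,1.2,0,0,0,-0.8],[0,0,2.4,0,0,0,-0.8],[0,0,3.6,0,0,0,-0.8],[0,0,4.8,0,0,0,-0.8],[0,0,4.8,0,0,0,-0.8]])

```text
t: 8.27
tcp_pos: [0.558, 0.0562, 0.1293]
ee_rot: [-0.0, -0.445, 0.896, -0.0]
wrist_force: [-1.1, -2.1, -1.3]
width: 0.0253
```

```bash
python3 -c "
from h import *;from cell import state
st(state())"
```

```text
t 8.27 tcp [558.   56.2 129.3] th 142.8 tilt [-0.0007 -0.0009] F [-1.1 -2.1 -1.3] T [-0.383  0.219  0.031] w 25.3 q [ 0.08  0.41  1.78 -0.    0.96 -2.41]
```

arm_command(commands=[[0.5,-0.1,0,0,0,0,-0.8],[1,-0.1,0,0,0,0,-0.8],[1,-0.1,1.2,0,0,0,-0.8],[1,-0.1,2.4,0,0,0,-0.8],[1,-0.1,3.6,0,0,0,-0.8],[1,-0.1,3.6,0,0,0,-0.8]])

```text
t: 8.77
tcp_pos: [0.5577, 0.056, 0.1255]
ee_rot: [-0.0, -0.444, 0.896, 0.0]
wrist_force: [0.2, -0.3, -2.3]
width: 0.0254
```

```bash
python3 -c "
from h import *;from cell import state
st(state())"
```

```text
t 8.77 tcp [557.7  56.  125.5] th 142.8 tilt [-0.0005  0.0003] F [ 0.2 -0.3 -2.3] T [-0.016  0.028  0.013] w 25.4 q [ 0.08  0.41  1.78  0.    0.95 -2.41]
```

arm_command(commands=[[0,0,1.2,0,0,0,-0.8],[0,0,2.4,0,0,0,-0.8],[0,0,3.6,0,0,0,-0.8],[0,0,4.8,0,0,0,-0.8],[0,0,6,0,0,0,-0.8],[0,0,7.2,0,0,0,-0.8],[0,0,7.2,0,0,0,-0.8]])

```text
t: 9.35
tcp_pos: [0.5577, 0.0558, 0.1184]
ee_rot: [-0.0, -0.444, 0.896, 0.0]
wrist_force: [0.3, -0.5, -1.9]
width: 0.0252
```

```bash
python3 -c "
from h import *;from cell import state
st(state())"
```

```text
t 9.35 tcp [557.7  55.8 118.4] th 142.8 tilt [-0.0004  0.0001] F [ 0.3 -0.5 -1.9] T [-0.005  0.034  0.008] w 25.2 q [ 0.08  0.42  1.79  0.    0.93 -2.41]
```

arm_command(commands=[[0,0,0.7,0,0,0,-0.8],[0,0,1.4,0,0,0,-0.8],[0,0,2,0,0,0,-0.8],[0,0,2,0,0,0,-0.8]])

```text
t: 9.68
tcp_pos: [0.5578, 0.0558, 0.1166]
ee_rot: [0.0, -0.444, 0.896, 0.0]
wrist_force: [0.7, -0.2, -2.2]
width: 0.0252
```

arm_command(commands=[[0,0,0.5,0,0,0,-0.8],[0,0,1,0,0,0,-0.8],[0,0,1,0,0,0,-0.8]])

```text
t: 9.93
tcp_pos: [0.5578, 0.0558, 0.1156]
ee_rot: [-0.0, -0.444, 0.896, 0.0]
wrist_force: [-0.4, -0.5, -3.0]
width: 0.0253
```

arm_command(commands=[[0,0,0.4,0,0,0,-0.8],[0,0,0.8,0,0,0,-0.8],[0,0,0.8,0,0,0,-0.8]])

```text
t: 10.18
tcp_pos: [0.5578, 0.0558, 0.1155]
ee_rot: [0.0, -0.444, 0.896, -0.0]
wrist_force: [-2.3, -0.4, 2.9]
width: 0.0254
```

```bash
python3 -c "
from h import *;from cell import state
st(state())"
```

```text
t 10.18 tcp [557.8  55.8 115.5] th 142.8 tilt [0.0003 0.0001] F [-2.3 -0.4  2.9] T [-0.036  0.478  0.062] w 25.4 q [ 0.08  0.42  1.79  0.    0.92 -2.41]
```

arm_command(commands=[[0,0,-0.5,0,0,0.03,-0.8],[0,0,-0.5,0,0,0.06,-0.8],[0,0,-0.5,0,0,0.1,-0.8],[0,0,-0.5,0,0,0.15,-0.8],[0,0,-0.5,0,0,0.2,-0.8],[0,0,-0.5,0,0,0.25,-0.8],[0,0,-0.5,0,0,0.3,-0.8],[0,0,-0.5,0,0,0.35,-0.8],[0,0,-0.5,0,0,0.4,-0.8]])

```text
t: 10.93
tcp_pos: [0.557, 0.0559, 0.1156]
ee_rot: [-0.001, -0.257, 0.966, 0.0]
wrist_force: [-2.6, -0.0, 2.7]
width: 0.0251
```

```bash
python3 -c "
from h import *;from cell import state
st(state())"
```

```text
t 10.93 tcp [557.   55.9 115.6] th 119.8 tilt [-0.0016  0.0002] F [-2.6 -0.   2.7] T [0.144 0.515 0.191] w 25.1 q [ 0.08  0.42  1.8   0.    0.93 -2.01]
```

arm_command(commands=[[0.3,0.2,-0.3,0,0,0.04,-0.8],[0.7,0.4,-0.6,0,0,0.09,-0.8],[0.7,0.4,-0.6,0,0,0.14,-0.8],[0.7,0.4,-0.6,0,0,0.19,-0.8],[0.7,0.4,-0.6,0,0,0.24,-0.8],[0.7,0.4,-0.6,0,0,0.29,-0.8],[0.7,0.4,-0.6,0,0,0.34,-0.8],[0.7,0.4,-0.6,0,0,0.4,-0.8]])

```text
t: 11.6
tcp_pos: [0.5568, 0.0562, 0.1156]
ee_rot: [-0.0, -0.059, 0.998, 0.0]
wrist_force: [0.2, 0.8, -2.9]
width: 0.0251
```

```bash
python3 -c "
from h import *;from cell import state
st(state())"
```

```text
t 11.6 tcp [556.8  56.2 115.6] th 96.8 tilt [-0.0005  0.0007] F [ 0.2  0.8 -2.9] T [0.315 0.158 0.139] w 25.1 q [ 0.08  0.42  1.8   0.    0.92 -1.61]
```

arm_command(commands=[[0,0,0,0,0,0.05,-0.8],[0,0,0,0,0,0.1,-0.8],[0,0,0,0,0,0.15,-0.8],[0,0,0,0,0,0.2,-0.8],[0,0,0,0,0,0.25,-0.8],[0,0,0,0,0,0.3,-0.8],[0,0,0,0,0,0.35,-0.8],[0,0,0,0,0,0.4,-0.8],[0,0,0,0,0,0.45,-0.8],[0,0,0,0,0,0.5,-0.8]])

```text
t: 12.43
tcp_pos: [0.5569, 0.0565, 0.1156]
ee_rot: [-0.0, 0.189, 0.982, 0.001]
wrist_force: [-0.6, 2.0, -1.9]
width: 0.0255
```

```bash
python3 -c "
from h import *;from cell import state
st(state())"
```

```text
t 12.43 tcp [556.9  56.5 115.6] th 68.2 tilt [-0.0002  0.0014] F [-0.6  2.  -1.9] T [0.545 0.025 0.146] w 25.5 q [ 0.08  0.42  1.8   0.    0.92 -1.11]
```

arm_command(commands=[[0.2,0.6,0,0,0,0.05,-0.8],[0.2,0.6,0,0,0,0.1,-0.8],[0.2,0.6,0,0,0,0.15,-0.8],[0.2,0.6,0,0,0,0.2,-0.8],[0.2,0.6,0,0,0,0.25,-0.8],[0.2,0.6,0,0,0,0.3,-0.8],[0.2,0.6,0,0,0,0.35,-0.8],[0.2,0.6,0,0,0,0.4,-0.8],[0.2,0.6,0,0,0,0.45,-0.8],[0.2,0.6,0,0,0,0.5,-0.8]])

```text
t: 13.27
tcp_pos: [0.5572, 0.0569, 0.1156]
ee_rot: [-0.0, 0.426, 0.905, 0.0]
wrist_force: [0.7, 2.0, -3.1]
width: 0.0254
```

```bash
python3 -c "
from h import *;from cell import state,capture
st(state())
c=capture('side');f=c['frame'][:,:,::-1];cv2.imwrite('pics/s5.png',cv2.resize(f[190:280,240:360],(800,600),interpolation=cv2.INTER_CUBIC))
"
```

```text
t 13.27 tcp [557.2  56.9 115.6] th 39.5 tilt [0.0004 0.0008] F [ 0.7  2.  -3.1] T [ 0.245 -0.099  0.144] w 25.4 q [ 0.08  0.42  1.8   0.    0.92 -0.61]
```

View pics/s5.png

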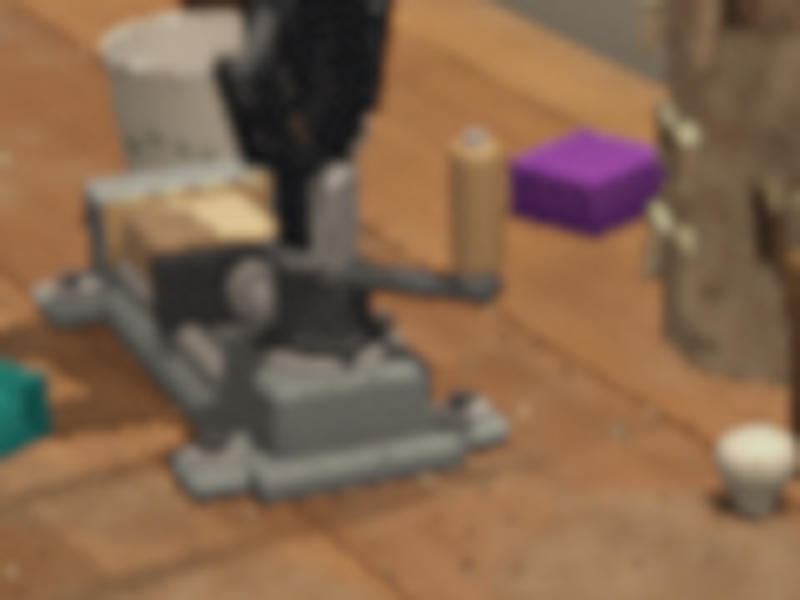

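arm_command(commands=[[0,0.3,0,0,0,0.05,-0.8],[0,0.3,0,0,0,0.1,-0.8],[0,0.3,0,0,0,0.15,-0.8],[0,0.3,0,0,0,0.2,-0.8],[0,0.3,0,0,0,0.25,-0.8],[0,0.3,0,0,0,0.3,-0.8]])

```text
t: 13.82
tcp_pos: [0.5574, 0.057, 0.1156]
ee_rot: [-0.0, 0.556, 0.831, 0.0]
wrist_force: [0.8, 1.2, -2.9]
width: 0.0251
```

```bash
python3 -c "
from h import *;from cell import state,capture
st(state())"
```

```text
t 13.82 tcp [557.4  57.  115.6] th 22.4 tilt [0.0002 0.0007] F [ 0.8  1.2 -2.9] T [ 0.349 -0.084  0.112] w 25.1 q [ 0.08  0.42  1.8   0.    0.92 -0.31]
```

arm_command(commands=[[0,0,0,0,0,0.05,-0.8],[0,0,0,0,0,0.1,-0.8],[0,0,0,0,0,0.15,-0.8],[0,0,0,0,0,0.2,-0.8],[0,0,0,0,0,0.25,-0.8]])

```text
t: 14.23
tcp_pos: [0.5576, 0.057, 0.1156]
ee_rot: [-0.0, 0.656, 0.755, 0.0]
wrist_force: [0.6, 1.7, -4.8]
width: 0.0251
```

```bash
python3 -c "
from h import *;from cell import state,capture
st(state())"
```

```text
t 14.23 tcp [557.6  57.  115.6] th 8.1 tilt [0.0006 0.0007] F [ 0.6  1.7 -4.8] T [ 0.303 -0.174  0.108] w 25.1 q [ 0.08  0.42  1.8   0.    0.92 -0.06]
```

arm_command(commands=[[0,0,0,0,0,0.05,-0.8],[0,0,0,0,0,0.1,-0.8],[0,0,0,0,0,0.15,-0.8],[0,0,0,0,0,0.2,-0.8],[0,0,0,0,0,0.25,-0.8]])

```text
t: 14.65
tcp_pos: [0.5578, 0.057, 0.1156]
ee_rot: [0.0, 0.745, 0.667, 0.001]
wrist_force: [1.2, 0.9, -3.6]
width: 0.0253
```

```bash
python3 -c "
from h import *;from cell import state,capture
st(state())"
```

```text
t 14.65 tcp [557.8  57.  115.6] th -6.3 tilt [0.0011 0.0007] F [ 1.2  0.9 -3.6] T [ 0.267 -0.309  0.141] w 25.3 q [0.08 0.42 1.79 0.   0.92 0.19]
```

arm_command(commands=[[0,0,0,0,0,0.05,-0.8],[0,0,0,0,0,0.1,-0.8],[0,0,0,0,0,0.15,-0.8],[0,0,0,0,0,0.2,-0.8]])

```text
t: 14.98
tcp_pos: [0.5579, 0.057, 0.1156]
ee_rot: [0.0, 0.807, 0.59, 0.001]
wrist_force: [1.0, 0.5, -4.2]
width: 0.0252
```

```bash
python3 -c "
from h import *;from cell import state,capture
st(state())"
```

```text
t 14.98 tcp [557.9  57.  115.6] th -17.7 tilt [0.0013 0.0006] F [ 1.   0.5 -4.2] T [ 0.284 -0.32   0.205] w 25.2 q [0.08 0.42 1.79 0.   0.92 0.39]
```

arm_command(commands=[[0,0,0,0,0,0.05,-0.8],[0,0,0,0,0,0.1,-0.8],[0,0,0,0,0,0.15,-0.8]])

```text
t: 15.23
tcp_pos: [0.558, 0.0569, 0.1156]
ee_rot: [0.0, 0.849, 0.528, 0.001]
wrist_force: [1.4, 1.2, -4.3]
width: 0.0253
```

```bash
python3 -c "
from h import *;from cell import state,capture
st(state())"
```

```text
t 15.23 tcp [558.   56.9 115.6] th -26.3 tilt [0.0016 0.0004] F [ 1.4  1.2 -4.3] T [ 0.228 -0.362  0.171] w 25.3 q [0.08 0.42 1.79 0.   0.92 0.54]
```

arm_command(commands=[[0,0,0,0,0,0.04,-0.8],[0,0,0,0,0,0.08,-0.8],[0,0,0,0,0,0.12,-0.8]])

```text
t: 15.48
tcp_pos: [0.558, 0.0568, 0.1156]
ee_rot: [0.0, 0.879, 0.476, 0.001]
wrist_force: [2.4, 0.9, -6.2]
width: 0.0253
```

```bash
python3 -c "
from h import *;from cell import state,capture
st(state())"
```

```text
t 15.48 tcp [558.   56.8 115.6] th -33.1 tilt [0.0017 0.0003] F [ 2.4  0.9 -6.2] T [ 0.22  -0.357  0.218] w 25.3 q [0.08 0.42 1.79 0.   0.92 0.66]
```

arm_command(commands=[[0,0,0,0,0,0.04,-0.8],[0,0,0,0,0,0.08,-0.8]])

```text
t: 15.65
tcp_pos: [0.5581, 0.0568, 0.1156]
ee_rot: [0.0, 0.898, 0.441, 0.001]
wrist_force: [2.2, 1.0, -5.7]
width: 0.0256
```

```bash
python3 -c "
from h import *;from cell import state,capture
st(state())"
```

```text
t 15.65 tcp [558.1  56.8 115.6] th -37.7 tilt [0.0019 0.0002] F [ 2.2  1.  -5.7] T [ 0.19  -0.362  0.256] w 25.6 q [0.08 0.42 1.79 0.   0.92 0.74]
```

arm_command(commands=[[0,0,0,0,0,0.04,-0.8],[0,0,0,0,0,0.08,-0.8],[0,0,0,0,0,0.1,-0.8]])

```text
t: 15.9
tcp_pos: [0.5581, 0.0568, 0.1156]
ee_rot: [0.0, 0.918, 0.395, 0.001]
wrist_force: [2.4, 0.1, -6.2]
width: 0.0252
```

```bash
python3 -c "
from h import *;from cell import state,capture
st(state())
c=capture('side');st(state());f=c['frame'][:,:,::-1];cv2.imwrite('pics/s6.png',cv2.resize(f[190:280,240:360],(800,600),interpolation=cv2.INTER_CUBIC))
c=capture('top');st(state());f=c['frame'][:,:,::-1];cv2.imwrite('pics/t6.png',cv2.resize(f[200:320,160:320],(800,600),interpolation=cv2.INTER_CUBIC))"
```

```text
t 15.9 tcp [558.1  56.8 115.6] th -43.4 tilt [0.0018 0.0001] F [ 2.4  0.1 -6.2] T [ 0.08  -0.569  0.286] w 25.2 q [ 0.08  0.42  1.79 -0.    0.92  0.84]
t 15.95 tcp [558.   56.7 115.6] th -43.4 tilt [0.0017 0.0001] F [ 3.9  0.8 -6.3] T [ 0.144 -0.621  0.268] w 25.1 q [ 0.08  0.42  1.79 -0.    0.92  0.84]
t 16.0 tcp [558.   56.7 115.7] th -43.4 tilt [0.0017 0.0002] F [ 3.5  1.1 -7.1] T [ 0.16  -0.726  0.287] w 25.4 q [0.08 0.42 1.79 0.   0.92 0.84]
```

View pics/s6.png

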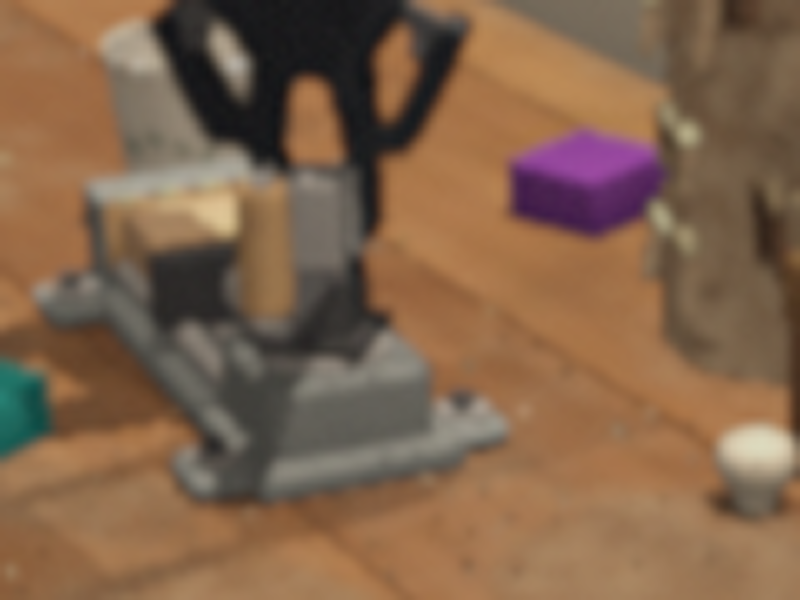

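View pics/t6.png

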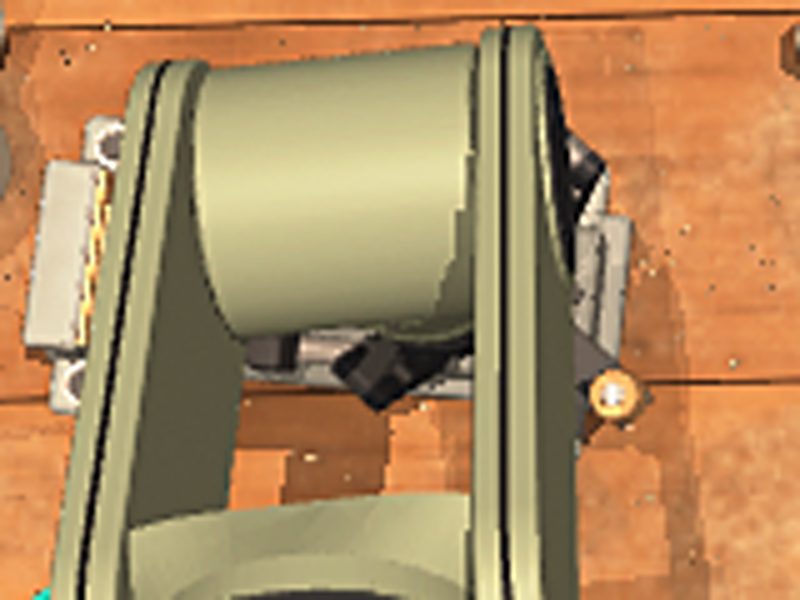

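arm_command(commands=[[0,0,0,0,0,-0.03,-0.8],[0,0,0,0,0,-0.06,-0.8],[0,0,0,0,0,-0.08,-0.8],[0,0,0,0,0,-0.08,-0.8]])

```text
t: 16.33
tcp_pos: [0.558, 0.0567, 0.1158]
ee_rot: [0.0, 0.902, 0.432, 0.001]
wrist_force: [5.2, 1.3, -8.2]
width: 0.0254
```

```bash
python3 -c "
from h import *;from cell import state,capture
st(state())"
```

```text
t 16.33 tcp [558.   56.7 115.8] th -38.8 tilt [0.0015 0.0004] F [ 5.2  1.3 -8.2] T [ 0.265 -0.892  0.019] w 25.4 q [0.08 0.42 1.79 0.   0.92 0.76]
```

arm_command(commands=[[0.4,0.3,0,0,0,0,-0.8],[0.8,0.6,0,0,0,0,-0.8],[0.8,0.6,-1,0,0,0,-0.8],[0.8,0.6,-2,0,0,0,-0.8]])

```text
t: 16.67
tcp_pos: [0.5581, 0.0568, 0.1178]
ee_rot: [-0.0, 0.902, 0.432, -0.0]
wrist_force: [2.9, -0.1, -7.9]
width: 0.0253
```

```bash
python3 -c "
from h import *;from cell import state,capture
st(state())"
```

```text
t 16.67 tcp [558.1  56.8 117.8] th -38.9 tilt [-0.0005 -0.0001] F [ 2.9 -0.1 -7.9] T [ 0.073 -0.711  0.048] w 25.3 q [ 0.08  0.42  1.79 -0.    0.93  0.76]
```

arm_command(commands=[[0.3,0.3,-1.5,0,0,0,-0.8],[0.3,0.3,-3,0,0,0,-0.8],[0.3,0.3,-4.5,0,0,0,-0.8],[0.3,0.3,-6,0,0,0,-0.8]])

```text
t: 17.0
tcp_pos: [0.5582, 0.0568, 0.1243]
ee_rot: [-0.0, 0.902, 0.432, -0.0]
wrist_force: [0.6, -0.1, -5.8]
width: 0.0252
```

```bash
python3 -c "
from h import *;from cell import state,capture
st(state())"
```

```text
t 17.0 tcp [558.2  56.8 124.3] th -38.8 tilt [-0.0009 -0.0001] F [ 0.6 -0.1 -5.8] T [-0.035 -0.254 -0.046] w 25.2 q [ 0.08  0.41  1.78 -0.    0.95  0.76]
```

arm_command(commands=[[0,0,-2,0,0,0,-0.8],[0,0,-4,0,0,0,-0.8],[0,0,-6,0,0,0,-0.8],[0,0,-8,0,0,0,-0.8],[0,0,-10,0,0,0,-0.8],[0,0,-14,0,0,0,-0.8],[0,0,-20,0,0,0,-0.8],[0,0,-35,0,0,0,-0.8],[0,0,-50,0,0,0,-0.8],[0,0,-57,0,0,0,-0.8],[0,0,-57,0,0,0,-0.8]])

```text
t: 17.92
tcp_pos: [0.5599, 0.057, 0.1833]
ee_rot: [0.001, 0.902, 0.432, 0.002]
wrist_force: [0.4, 0.6, -3.0]
width: 0.0254
```

```bash
python3 -c "
from h import *;from cell import state,capture
s=state();st(s)
c=capture('side');f=c['frame'][:,:,::-1];cv2.imwrite('pics/s7.png',cv2.resize(f[160:280,220:380],(800,600),interpolation=cv2.INTER_CUBIC))
T=np.load('top0.npz')
def r(x,y):return ray(T,355+(x+.5)/5-.5,225+(y+.5)/5-.5,.020)[:2]*1e3
# tray outer top-edge corners in z1
P=[r(78,77),r(297,77),r(300,328),r(78,330)]
print(np.round(P,1),np.mean(P,0))
"
```

```text
t 17.92 tcp [559.9  57.  183.3] th -38.8 tilt [0.0047 0.0005] F [ 0.4  0.6 -3. ] T [ 0.099 -0.066  0.031] w 25.4 q [0.08 0.35 1.71 0.   1.08 0.76]
[[ 598.6 -188.2]
 [ 596.3 -289.4]
 [ 481.1 -285.1]
 [ 482.7 -183.8]] [ 539.67615584 -236.64454637]
```

View pics/s7.png

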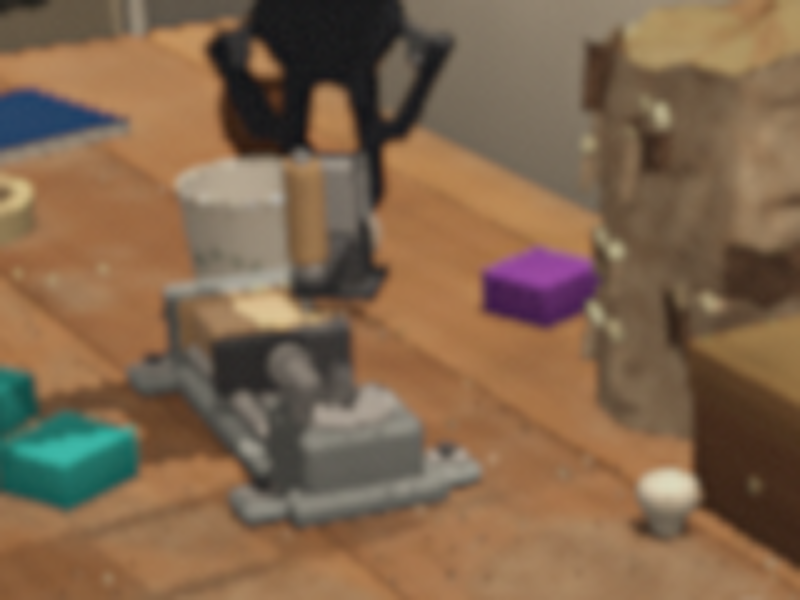

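```bash
python3 -c "
from h import *;from cell import state
s=state();print(plan(s,.541,-.235,.183,37.3))"
```

```text
(array([-238.8,  169. ,   -1.2]), array([ 2.400e-03, -3.000e-04, -1.329e+00]))
```

arm_command(commands=[[-239,169,0,0,0,-1.33,-0.8],[-239,169,0,0,0,-1.33,-0.8],[-239,169,0,0,0,-1.33,-0.8],[-239,169,0,0,0,-1.33,-0.8],[-239,169,0,0,0,-1.33,-0.8],[-239,169,0,0,0,-1.33,-0.8],[-239,169,0,0,0,-1.33,-0.8],[-239,169,0,0,0,-1.33,-0.8],[-239,169,0,0,0,-1.33,-0.8],[-239,169,0,0,0,-1.33,-0.8],[-239,169,0,0,0,-1.33,-0.8],[-239,169,0,0,0,-1.33,-0.8],[-239,169,0,0,0,-1.33,-0.8],[-239,169,0,0,0,-1.33,-0.8],[-239,169,0,0,0,-1.33,-0.8],[-239,169,0,0,0,-1.33,-0.8],[-239,169,0,0,0,-1.33,-0.8],[-239,169,0,0,0,-1.33,-0.8]])

```text
t: 19.47
tcp_pos: [0.5404, -0.2351, 0.181]
ee_rot: [0.0, 0.444, 0.896, 0.0]
wrist_force: [-0.8, -0.3, -2.8]
width: 0.0253
```

```bash
python3 -c "
from h import *;from cell import state,capture
s=state();st(s);print(plan(s,.541,-.235,.074,37.3))
c=capture('side');f=c['frame'][:,:,::-1];cv2.imwrite('pics/s8.png',cv2.resize(f[160:310,270:470],(800,600),interpolation=cv2.INTER_CUBIC))
c=capture('top');f=c['frame'][:,:,::-1];cv2.imwrite('pics/t8.png',cv2.resize(f[200:320,160:320],(800,600),interpolation=cv2.INTER_CUBIC))
np.savez('top8.npz',**c)
"
```

```text
t 19.47 tcp [ 540.4 -235.1  181. ] th 37.3 tilt [0.0001 0.    ] F [-0.8 -0.3 -2.8] T [ 0.019  0.059 -0.005] w 25.3 q [-0.43  0.4   1.64  0.    1.1  -1.08]
(array([ -0.3,   0.5, 107. ]), array([0.0001, 0.0001, 0.0007]))
```

View pics/s8.png

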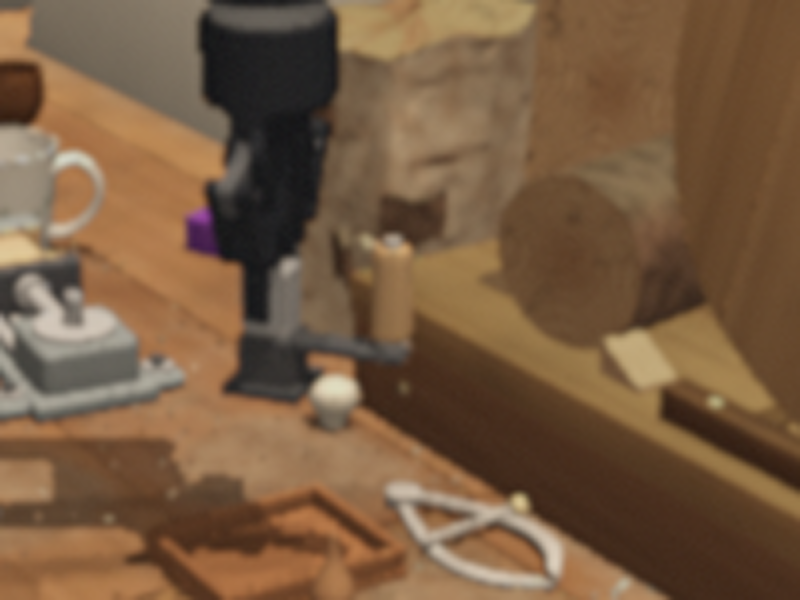

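View pics/t8.png

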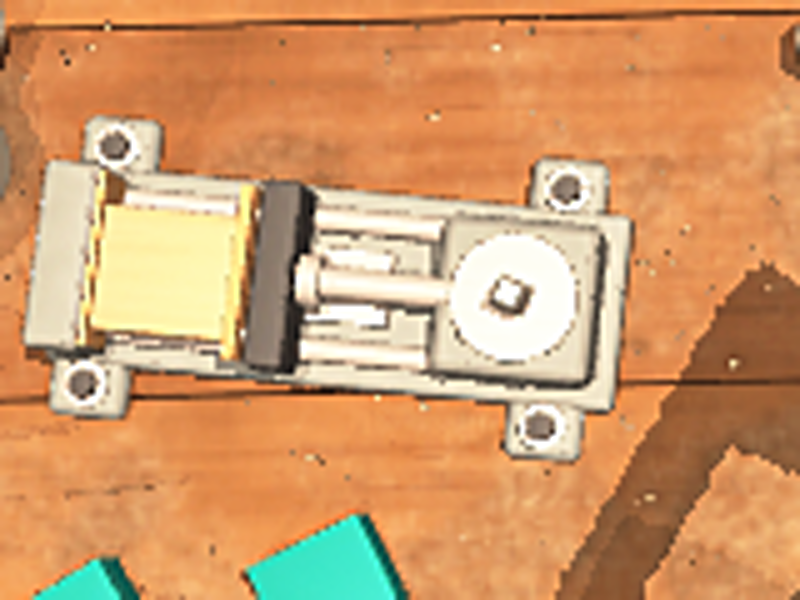

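The top view shows the block held without gaps between the fixed jaw (about x=97 in the zoomed picture) and the sliding jaw (about x=240). The side view shows the crank upright in the gripper above the tray. Next I lower it.

arm_command(commands=[[0,0,15,0,0,0,-0.8],[0,0,40,0,0,0,-0.8],[0,0,65,0,0,0,-0.8],[0,0,85,0,0,0,-0.8],[0,0,97,0,0,0,-0.8],[0,0,103,0,0,0,-0.8],[0,0,106,0,0,0,-0.8],[0,0,106,0,0,0,-0.8],[0,0,106,0,0,0,-0.8]])

```text
t: 20.32
tcp_pos: [0.541, -0.2355, 0.0758]
ee_rot: [0.001, 0.443, 0.896, 0.0]
wrist_force: [-0.0, 0.5, -1.9]
width: 0.0252
```

arm_command(commands=[[0,0,0.8,0,0,0,-0.8],[0,0,1.6,0,0,0,-0.8],[0,0,1.6,0,0,0,-0.8]])

```text
t: 20.57
tcp_pos: [0.5406, -0.2353, 0.0739]
ee_rot: [0.001, 0.443, 0.896, 0.0]
wrist_force: [0.4, 1.1, -3.2]
width: 0.0255
```

arm_command(commands=[[0,0,0.5,0,0,0,-0.8],[0,0,1,0,0,0,-0.8],[0,0,1,0,0,0,-0.8]])

```text
t: 20.82
tcp_pos: [0.5404, -0.2352, 0.0724]
ee_rot: [0.0, 0.443, 0.896, 0.0]
wrist_force: [-0.4, 0.1, -3.4]
width: 0.0251
```

arm_command(commands=[[0,0,0.4,0,0,0,-0.8],[0,0,0.8,0,0,0,-0.8],[0,0,0.8,0,0,0,-0.8]])

```text
t: 21.07
tcp_pos: [0.5404, -0.2352, 0.0716]
ee_rot: [0.0, 0.443, 0.896, 0.0]
wrist_force: [-0.7, -1.6, -3.0]
width: 0.0255
```

arm_command(commands=[[0,0,0.4,0,0,0,-0.8],[0,0,0.6,0,0,0,-0.8],[0,0,0.6,0,0,0,-0.8]])

```text
t: 21.32
tcp_pos: [0.5404, -0.2352, 0.0716]
ee_rot: [0.0, 0.443, 0.896, 0.0]
wrist_force: [-2.2, 0.4, 2.7]
width: 0.0253
```

arm_command(commands=[[0,0,-0.3,0,0,0,-0.35],[0,0,-0.3,0,0,0,-0.25],[0,0,-0.3,0,0,0,-0.1],[0,0,-0.3,0,0,0,0.1],[0,0,-0.3,0,0,0,0.3],[0,0,-0.3,0,0,0,0.3],[0,0,-0.3,0,0,0,0.3]])

```text
t: 21.9
tcp_pos: [0.5404, -0.2352, 0.0712]
ee_rot: [0.0, 0.443, 0.896, 0.0]
wrist_force: [0.3, 0.6, -0.2]
width: 0.0553
```

```bash
python3 -c "
from h import *;from cell import state,capture
st(state())
c=capture('side');f=c['frame'][:,:,::-1];cv2.imwrite('pics/s9.png',cv2.resize(f[200:320,280:440],(800,600),interpolation=cv2.INTER_CUBIC))"
```

```text
t 21.9 tcp [ 540.4 -235.2   71.2] th 37.4 tilt [0.0001 0.0001] F [ 0.3  0.6 -0.2] T [-0.019  0.014 -0.007] w 55.3 q [-0.43  0.51  1.77  0.    0.86 -1.08]
```

View pics/s9.png

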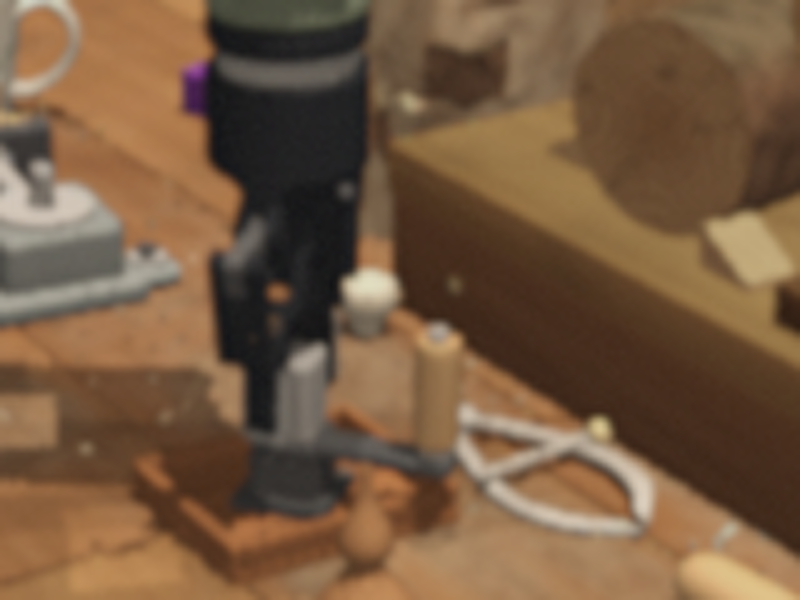

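The crank stands upright in the tray, at about (295,430) in the zoomed picture, with its flange on the floor. I retreat straight up, then move back towards the start.

arm_command(commands=[[0,0,-6,0,0,0,0.3],[0,0,-15,0,0,0,0.3],[0,0,-30,0,0,0,0.3],[0,0,-50,0,0,0,0.3],[0,0,-80,0,0,0,0.3],[0,0,-110,0,0,0,0.3],[0,0,-140,0,0,0,0.3],[0,0,-170,0,0,0,0.3],[0,0,-190,0,0,0,0.3],[100,0,-190,0,0,0,0.3],[140,-40,-190,0,0,0,0.3],[180,-80,-190,0,0,0,0.3],[200,-120,-190,0,0,0,0.3],[200,-120,-190,0,0,0,0.3],[200,-120,-190,0,0,0,0.3],[200,-120,-190,0,0,0,0.3],[200,-120,-190,0,0,0,0.3],[200,-120,-190,0,0,0,0.3]])

```text
t: 23.45
tcp_pos: [0.3244, -0.1494, 0.2624]
ee_rot: [0.002, 0.444, 0.896, 0.0]
wrist_force: [0.5, 0.7, 0.3]
width: 0.0557
```

```bash
python3 -c "
from h import *;from cell import state,capture
st(state())
c=capture('side');cv2.imwrite('pics/s10.png',c['frame'][:,:,::-1])
c=capture('top');cv2.imwrite('pics/t10.png',c['frame'][:,:,::-1])"
```

```text
t 23.45 tcp [ 324.4 -149.4  262.4] th 37.3 tilt [ 0.003  -0.0012] F [0.5 0.7 0.3] T [-0.058 -0.     0.03 ] w 55.7 q [-0.46 -0.04  1.98  0.    1.19 -1.12]
```

View pics/s10.png

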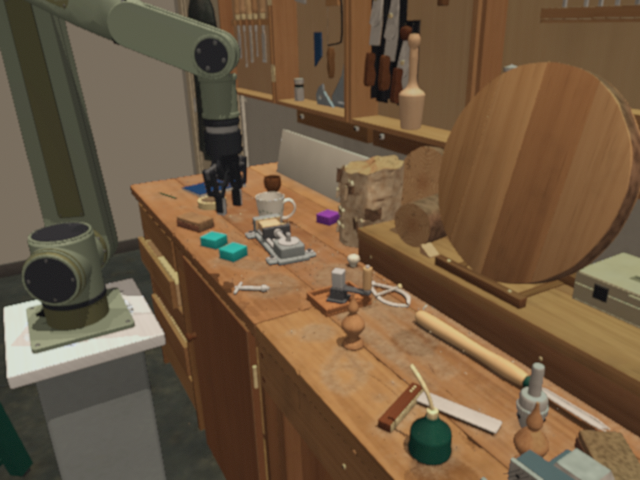

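View pics/t10.png

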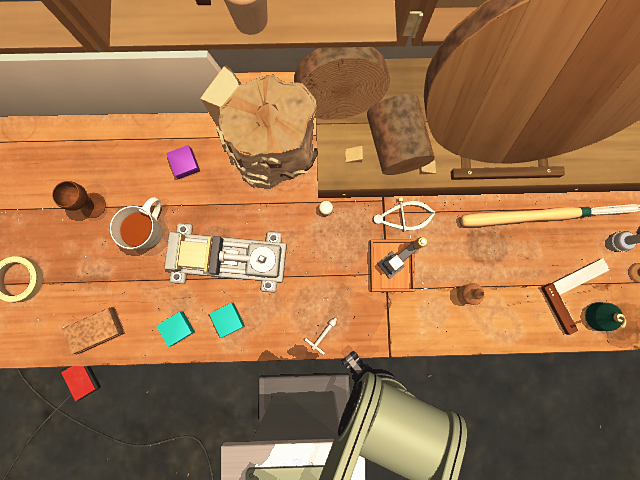

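The crank stands in the tray at (393,262), the block is clamped at (195,255), and the other things look unmoved. I hand in.

```bash
python3 -c "
from cell import job_done
print(job_done())"
```

```text
the job is handed in; nothing more can be done
None
```

I fitted the crank on the clamp's shaft, tightened the jaw on the wooden block, stood the crank back in the tray and handed the job in at about 23.5 s. I haven't been told the verdict.

- **Fit:** I gripped the crank by its boss and lowered it onto the shaft. It touched the side of the shaft once, with about 2 N. A 1 mm sideways correction cleared that, and it then went down until I felt it rest on the seat at the expected height.
- **Grip:** I turned it about 3.25 rad clockwise. The torque rose from about 0.14 N m turning freely to about 0.28 N m, roughly 2 N more at the handle or 48 N of jaw force. That is within the firm range and well short of crushing.
- **Return:** I eased off the torque before lifting the crank off, then stood it upright in the tray with the arm at its original angle.

**Last checks:** the final pictures show the block held between both jaws, the crank upright in the tray and the other things where they were. The arm was clear with no wrist force.

**Uncertainty:** the torque readings scattered by about 0.02 to 0.03 N m. There was also some sideways binding on the shaft near the end of the turn and during lift-off, up to 5 N sideways. The 48 N is therefore an estimate.

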